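Tip the two drained stone models onto their bases

TASK

Two dental stone models with six-sided bases stand on end on the bench, on the flat heel of the base, where they were left to drain. Without gripping or lifting either of them, tip each one over with a gentle fingertip push, about where it stands, so that both lie flat on their bases on the bench with the teeth facing up. Leave the jar, the bottle and the other things round them as they are.

Things in the scene. Friction and masses are not known exactly. Their poses are not given: they have to be found in the camera images.
- model_a: the thicker of the two standing models: six-sided plate 59 x 72 mm, 15 thick, teeth to 26 mm from the underside, about 0.13 kg. Origin: centre of the plate's underside. z: out of the underside through the teeth (level at the start, must end up); x: to the straight 72 mm heel (down at the start, origin 30 mm up); -x: front teeth, near the top; y: along the heel. Any heading
- model_a_heel (a point): middle of the edge between model_a's heel and underside, 30 mm along its x from the origin; the model tips about this edge when pushed from the teeth side
- model_b: the thinner of the two standing models: six-sided plate 59 x 72 mm, 11 thick, teeth to 23 mm from the underside, about 0.13 kg. Origin: centre of the plate's underside. z: out of the underside through the teeth (level at the start, must end up); x: to the straight 72 mm heel (down at the start, origin 30 mm up); -x: front teeth, near the top; y: along the heel. Any heading
- model_b_heel (a point): middle of the edge between model_b's heel and underside, 30 mm along its x from the origin; the model tips about this edge when pushed from the teeth side
- separator_jar: screw-lid jar, 54 mm across, 62 tall, upright, between the two models; leave alone. Origin: centre of its underside
- amber_bottle: brown glass bottle with white cap, 30 mm across, 58 tall, upright, between the two models, beyond the jar; leave alone. Origin: centre of its underside
- horseshoe_c: horseshoe-shaped model without the six-sided base, 52 x 68 x 23 mm, already lying teeth up at the back right; leave alone. Origin: centre of its underside
Things that resemble listed ones, but are neither listed nor needed, are in the scene too. What is shaped like the model_b but pink or turquoise is not meant.

How it is judged (in metres and radians):
At the end, for the whole second after the job is handed in: both six-sided models lie at rest on the bench on their undersides, teeth up (within 0.1 rad, underside within 5 mm of the bench), the edge each tipped about within 60 mm of where it was (angle between each of model_a, model_b's own z axis and vertical below 0.1 rad and height (world z) of each of model_a, model_b below 0.005 m and distance of each of model_a_heel, model_b_heel from where it was at the start of the episode below 0.06 m and linear speed of each of model_a, model_b below 0.02 m/s); the robot touches nothing.
It fails at once if a standing model is lifted off the bench (height (world z) of any of model_a, model_b above 0.045 m or height (world z) of any of model_a_heel, model_b_heel above 0.03 m).
It fails at once if the fingers press a model with more than 20 N (squeezed or struck, not gently pushed) (contact force between the fingers and model_a above 20 N or contact force between the fingers and model_b above 20 N).
It fails at once if one of the things to be left alone is moved over 15 mm or tipped (distance of any of separator_jar, amber_bottle, horseshoe_c from where it was at the start of the episode above 0.015 m or angle between any of separator_jar, amber_bottle, horseshoe_c's own z axis and vertical above 0.3 rad).
It also fails if it takes over 45 s, if anything falls off the work surface, if the arm or the gripper's body presses on something with over 40 N, if the wrist force passes 120 N, or if a joint passes its speed limit or range.

ROBOT

A 6-joint arm with a two-finger parallel gripper is mounted at the origin on a cart in front of the work surface, level with it; the furniture and walls round the work are solid. World frame = base frame: x ahead of the robot, y to its left, z up, the work surface at z = 0. Lengths are in m, angles in degrees, forces in N, time in s.
With the tool pointing down it reaches from about 0.35 to 0.875 m from the base axis. Payload 4.2 kg.
Tool frame: the origin (TCP) lies at the very end of the fingers, on their centre line; the grasp point (between the pads) lies 19 mm behind it; z points along the fingers, y is the line along which they close (so a half turn about z gives the same grasp; the last joint's range is limited). The gripper opens to 87 mm and grips with 3 to 60 N. Pads are 19 mm wide; open, the fingers measure 117 mm over their backs; the gripper's body (75 mm by 190 mm) begins 51 mm behind the grasp point.
Start: joints at [-50.959, 22.042, 0.453, 0, -68.411, -14.817], TCP at [0.256, -0.57, 0.223] pointing down, gripper open.
Joint ranges: [-179.83, 179.83], [-69.29, 118.12], [-61.27, 80.66], [-181.25, 117.63], [-171.15, -9.14], [-177.46, 177.46]. Speed limits (degrees/s): [159.86, 159.86, 180, 180, 180, 180].

INTERFACE

Orientations are given as a 3x3 rotation matrix whose columns are the frame's x, y, z axes.
In Python, from station import sense, cams, r gives the robot as it stands. The module is installed in compiled form; this text tells all that it offers.
- The arm moves only by the tool step_arm, never from a script. Its argument "targets" is text: rows parted by semicolons, each of 4 numbers parted by spaces: the shift along the tool's x, y, z in cm, then the turn about the tool's z in degrees. In form: x y z turn; .... A call has 1 to 12 rows; each row shifts and turns the commanded pose from where the row before left it, along the tool's axes as they then stand; what a row does not reach is not made up. A row lasts 1/12 s, in which the tool goes at most 41.7 mm and 7.16 degrees, less where a joint would pass 70% of its speed; a pose out of reach is approached as far as the arm can. A call with a gripper value outside its range is refused whole. "claw" is the finger opening in cm, from 0 to 8.7, set as the call begins (left out, the last holds). The fingers move at their own pace and stop on an object; the grip force is fixed at half the most. Time passes only in rows, so rows that do not move let the fingers close. It gives the time, the measured TCP pose, the force, the opening and the grip force at its end, in the units of the state.
- sense(): the state, without advancing time (a new reading comes with each control period).
- cams.capture(name): name is "scene" or "side" or "wrist"; returns a dict with "frame" (420x560x3 uint8, blue, green, red), "vertical_fov" (degrees; the focal length in pixels is half the picture's height over the tangent of half this angle, whatever the lens; pixels are square), "cx", "cy" (the principal point, pixels), "eye" and "rotation" of the camera in the world; the wrist camera has in their place "tool_from_camera" (4x4, takes a point from camera to tool coordinates, whose origin is the TCP and whose axes are the flange's). Camera axes: x right, y down, z forward; pixel columns grow to the right and rows downward; lengths in m; the calibration is good to about 2 mm. The wrist camera is an equidistant fisheye: a pixel r from the principal point sees the ray r / f radians off the axis. A picture is of the moment at which its call begins: read the wrist's pose just before it. There is no depth.
- r.finish_job(): hands the job in; it is judged then, once.
The state is a dict: "time_s": time; "joints": joint angles; "joint_velocities": joint speeds; "effort": joint torques, N m; "tcp_pos": TCP position; "ee_rot": TCP orientation; "wrist_force": force on the tool from outside, world axes, zero at the start; "moment": the same for the moment, N m; "gripper_width": opening from 0.0 (shut) to 1.0 (fully open); "gripper_force": force on a finger pad.
Only numpy, scipy, OpenCV 4.12 (cv2) and the standard library are available. Lean on these libraries where they do the work, as an engineer would, in place of code of your own. Each camera call takes 0.05 s, during which the arm holds its last target. There are 200 camera calls.

## Working session

There is one attempt and no reset: what is moved stays moved. The work goes in short steps, Python scripts to look and compute and a tool call to move; the robot and the scene stay as the last step left them, time stands still between calls to the robot, and variables do not carry over. Pictures are saved under pics/ and viewed, at most 10 in all, crops included, and the job is handed in when it is done.

Besides the shell and the picture viewer there is one more tool, called after ">>>" as name(argument=value, ...), one argument or row to a line, values as JSON. step_arm: Moves the arm, as the interface text tells. Its arguments: {"type":"object","properties":{"targets":{"type":"string"},"claw":{"type":"number"}},"required":["targets"]}

```bash
mkdir -p pics; cat > h.py <<'E'
import numpy as np, cv2
from station import sense, cams, r
def cap(n):
    s=sense(); c=cams.capture(n); c['s']=s; return c
def ray(c,u,v):
    f=210/np.tan(np.radians(c['vertical_fov'])/2)
    return np.array(c['eye']), np.array(c['rotation'])@np.array([(u-c['cx'])/f,(v-c['cy'])/f,1])
def atz(c,u,v,z=0):
    e,d=ray(c,u,v); return e+d*(z-e[2])/d[2]
def proj(c,p):
    f=210/np.tan(np.radians(c['vertical_fov'])/2)
    q=np.array(c['rotation']).T@(np.array(p)-np.array(c['eye'])); return q[0]/q[2]*f+c['cx'],q[1]/q[2]*f+c['cy']
E
python3 - <<'E'
from h import *
for n in ('scene','side'):
    c=cap(n); cv2.imwrite(f'pics/{n}0.png',cv2.resize(c['frame'],(800,600),interpolation=cv2.INTER_CUBIC)); print(n,c['vertical_fov'],c['cx'],c['cy'],c['eye'],c['rotation'])
s=sense();print(s['time_s'],s['tcp_pos'],s['ee_rot'])
E
```

```text
scene 55.35709530292506 277.47017857343155 203.69842347209558 [0.06902105 0.86654291 0.43613284] [[-0.78116344 -0.2563997   0.56924764]
 [-0.62408845  0.29550652 -0.7233184 ]
 [ 0.01724223 -0.92029076 -0.39085498]]
side 45.588350124384526 286.2984797635373 218.58732442365104 [ 0.56587259 -0.57649146  0.73504609] [[ 0.99878729 -0.0338797   0.03572276]
 [-0.04918566 -0.65461864  0.75435748]
 [-0.00217262 -0.75519971 -0.65549117]]
0.1 [ 0.25624944 -0.56948113  0.221551  ] [[-9.12001290e-01 -4.10186279e-01 -9.29130706e-04]
 [-4.10187311e-01  9.11999617e-01  1.75171511e-03]
 [ 1.28837346e-04  1.97868407e-03 -9.99998034e-01]]
```

View pics/scene0.png

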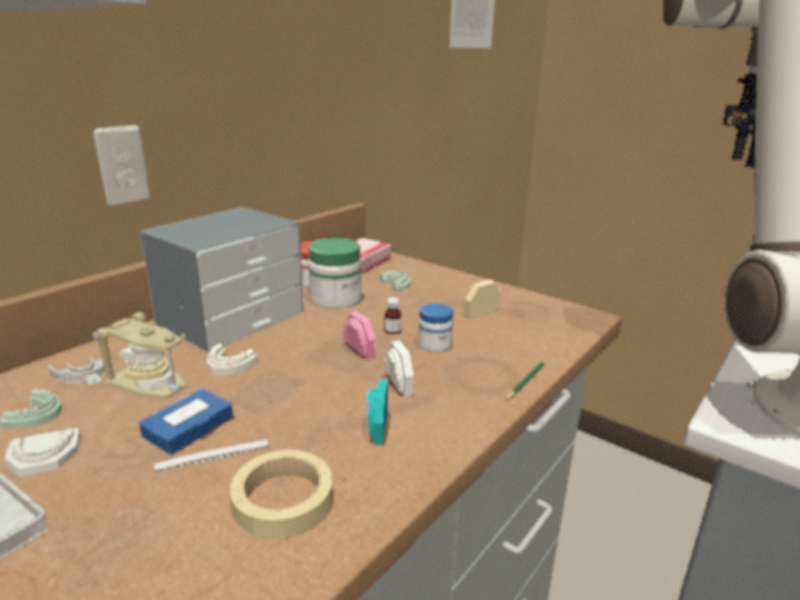

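View pics/side0.png

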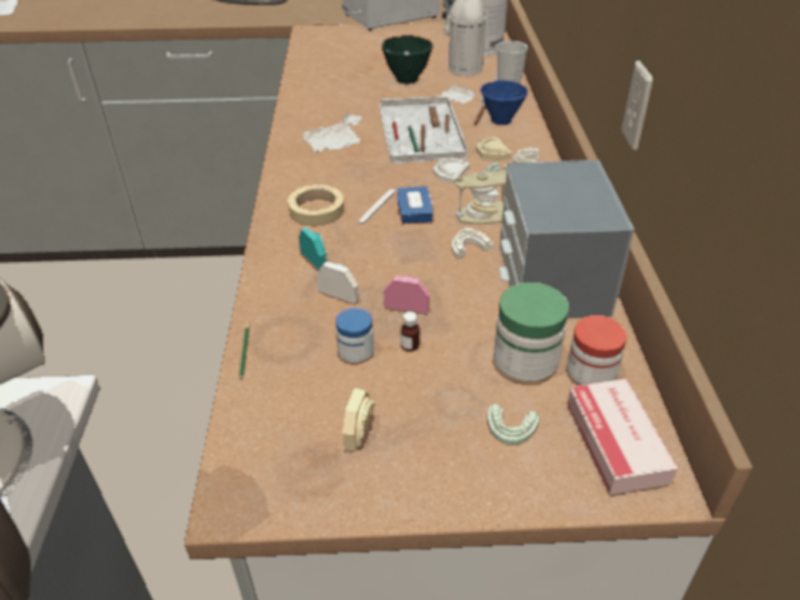

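The cream model at side (357,420) and the white one at side (337,282) both have the jar between them. They fit model_a (thicker) and model_b (thinner). Pink (407,295) and turquoise (312,247) are decoys. The greenish horseshoe at (512,423) is horseshoe_c. I'll confirm this in an enlarged crop.

```bash
python3 - <<'E'
from h import *
c=cap('side');d=cap('scene')
A=c['frame'][165:325,195:325]; B=d['frame'][190:320,240:360]
A=cv2.resize(A,(488,600),interpolation=cv2.INTER_CUBIC)
B1=cv2.resize(d['frame'][230:285,255:305],(312,343),interpolation=cv2.INTER_CUBIC)
B2=cv2.resize(d['frame'][185:230,315:360],(257,257),interpolation=cv2.INTER_CUBIC)
o=np.zeros((600,800,3),np.uint8);o[:,:488]=A;o[:343,488:]=B1;o[343:,488:745]=B2
cv2.imwrite('pics/crop1.png',o)
E
```

```text
(no output)
```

View pics/crop1.png

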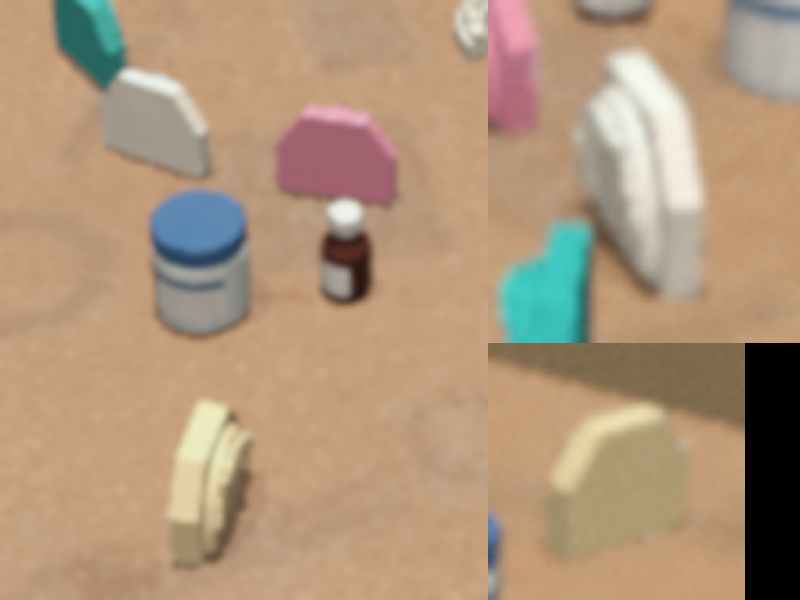

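```bash
python3 - <<'E'
from h import *
c=cap('side');d=cap('scene')
S=lambda x,y:(195+x/3.754,165+y/3.75)
B2=lambda x,y:(315+(x-488)/5.71,185+(y-343)/5.71)
B1=lambda x,y:(255+(x-488)/6.24,230+y/6.24)
P=lambda n,p:print(n,p[:2].round(4))
P('b left side',atz(c,*S(103,147)));P('b right side',atz(c,*S(206,178)))
P('b under right? scene',atz(d,*B1(697,292)));P('b plate top corner scene',atz(d,*B1(660,290)))
P('a under near side',atz(c,*S(173,561)));P('a top-near',atz(c,*S(206,561)))
P('a under L scene',atz(d,*B2(553,557)));P('a under R scene',atz(d,*B2(690,524)))
P('a top z59 far-left',atz(c,*S(200,402),.059));P('a top near',atz(c,*S(178,462),.035))
P('jar base',atz(c,*S(202,330)));P('jar lid c',atz(c,*S(198,215),.062)); P('bottle cap',atz(c,*S(345,210),.058))
P('turq',atz(c,*S(105,85)));P('turq bottom left',atz(c,*S(60,45)))
P('turq scene near',atz(d,375*.7,440*.7));P('turq scene r',atz(d,386*.7,418*.7))
P('pink L',atz(c,*S(278,188)));P('pink R',atz(c,*S(395,203)))
E
```

```text
b left side [0.4603 0.328 ]
b right side [0.5242 0.2949]
b under right? scene [0.4603 0.3303]
b plate top corner scene [0.4698 0.3369]
a under near side [0.5097 0.0049]
a top-near [0.5258 0.004 ]
a under L scene [0.5353 0.0732]
a under R scene [0.5063 0.0025]
a top z59 far-left [0.5256 0.055 ]
a top near [0.5137 0.0379]
jar base [0.5227 0.1644]
jar lid c [0.5235 0.1905]
bottle cap [0.6036 0.1951]
turq [0.4587 0.3912]
turq bottom left [0.4269 0.4365]
turq scene near [0.4363 0.4361]
turq scene r [0.4546 0.3932]
pink L [0.5676 0.2833]
pink R [0.637  0.2659]
```

>>> step_arm(
  targets="0 0 0 -5.6; 0 0 0 -5.6; 0 0 0 -5.6; 0 0 0 -5.6; 0 0 0 -5.6; 0 0 0 -5.6; 0 0 0 -5.6; 0 0 0 -5.6",
  claw=0,
)

```text
time_s: 0.97
tcp_pos: [0.2564, -0.5698, 0.2224]
ee_rot: [[-0.353, -0.935, -0.0], [-0.935, 0.353, 0.0], [-0.0, 0.0, -1.0]]
wrist_force: [-0.1, 0.5, -1.0]
gripper_width: 0.479
gripper_force: 0.0
```

>>> step_arm(
  targets="-3 -0.45 0 0; -3 -0.45 0 0; -3 -0.45 0 0; -3 -0.45 0 0; -3 -0.45 0 0; -3 -0.45 0 0; -3 -0.45 0 0; -3 -0.45 0 0; -3 -0.45 0 0; -3 -0.45 0 0; -3 -0.45 0 0",
)

```text
time_s: 1.88
tcp_pos: [0.4213, -0.2781, 0.2227]
ee_rot: [[-0.358, -0.934, 0.0], [-0.934, 0.358, -0.0], [-0.0, -0.0, -1.0]]
wrist_force: [0.1, 0.2, -0.1]
gripper_width: 0.004
gripper_force: 0.0
```

>>> step_arm(
  targets="-3 -0.45 0 0; -3 -0.45 0 0; -3 -0.45 0 0; -3 -0.45 0 0; -3 -0.45 0 0; -3 -0.45 0 0; -3 -0.45 0.5 0; -3 -0.45 1 0; -3 -0.45 1.5 0; -3 -0.45 1.5 0; -3 -0.45 1.5 0; 0 0 0 0",
)

```text
time_s: 2.88
tcp_pos: [0.5858, 0.0145, 0.1589]
ee_rot: [[-0.355, -0.935, -0.004], [-0.935, 0.355, -0.0], [0.002, 0.004, -1.0]]
wrist_force: [-0.6, -0.0, -0.2]
gripper_width: 0.008
gripper_force: 0.0
```

```bash
cat > look.py <<'E'
from h import *
import sys
c=cap('side');d=cap('scene');s=c['s'];w=cap('wrist')
print(s['time_s'],s['tcp_pos'].round(4) if hasattr(s['tcp_pos'],'round') else s['tcp_pos'],np.array(s['ee_rot']).round(3).tolist(),s['gripper_width'])
o=np.zeros((600,800,3),np.uint8)
o[:,:500]=cv2.resize(c['frame'][145:325,190:340],(500,600),interpolation=cv2.INTER_CUBIC)
o[:300,500:]=cv2.resize(d['frame'][185:285,250:350],(300,300),interpolation=cv2.INTER_CUBIC)
o[300:525,500:]=cv2.resize(w['frame'],(300,225),interpolation=cv2.INTER_AREA)
cv2.imwrite(f'pics/{sys.argv[1]}.png',o)
E
python3 look.py p1
```

```text
2.8833 [0.5858 0.0145 0.1589] [[-0.355, -0.935, -0.004], [-0.935, 0.355, -0.0], [0.002, 0.004, -1.0]] 0.007588426133999241
```

View pics/p1.png

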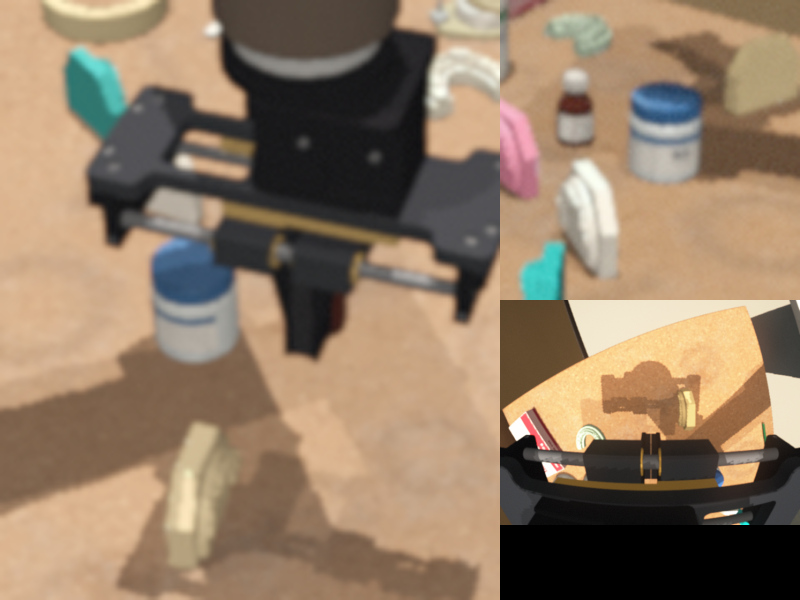

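```bash
python3 - <<'E'
from h import *
c=cap('side');print(proj(c,c['s']['tcp_pos']),'seen 280,250')
E
```

```text
(np.float64(281.0853514164931), np.float64(247.44026490231758)) seen 280,250
```

>>> step_arm(
  targets="0 0 1.5 0; 0 0 1.5 0; 0 0 1.5 0; 0 0 1.5 0; 0 0 1.5 0; 0 0 1.5 0; 0 0 1.2 0; 0 0 0.6 0; 0 0 0 0",
)

```text
time_s: 3.83
tcp_pos: [0.5843, 0.0098, 0.0541]
ee_rot: [[-0.359, -0.933, -0.002], [-0.933, 0.359, -0.0], [0.001, 0.001, -1.0]]
wrist_force: [0.3, -0.1, -0.2]
gripper_width: 0.006
gripper_force: 0.0
```

```bash
python3 look.py p2
```

```text
3.8333 [0.5843 0.0098 0.0541] [[-0.359, -0.933, -0.002], [-0.933, 0.359, -0.0], [0.001, 0.001, -1.0]] 0.005564296855179373
```

View pics/p2.png

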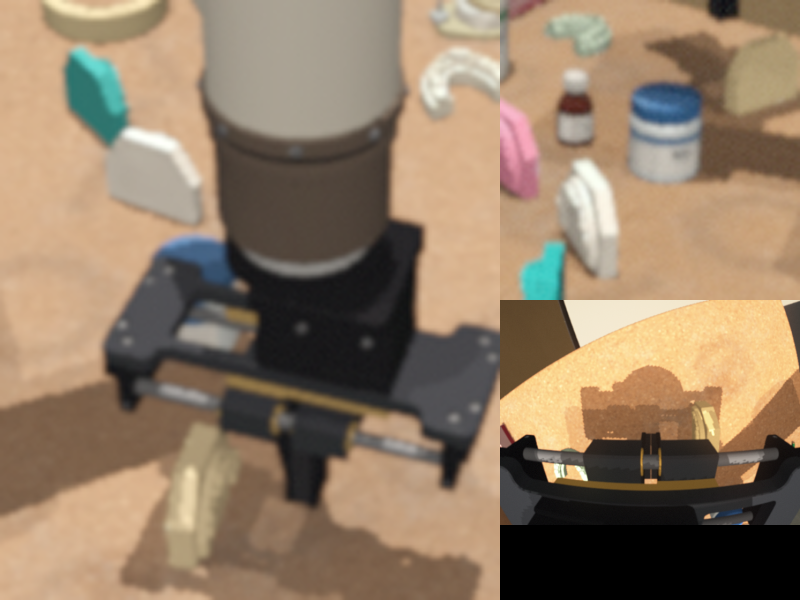

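>>> step_arm(
  targets="-0.4 0 0.6 0; 0 0.4 0 0; 0 0.4 0 0; 0 0.4 0 0; 0 0.4 0 0; 0 0.3 0 0; 0 0.3 0 0; 0 0.3 0 0; 0 0.3 0 0; 0 0.3 0 0; 0 0.3 0 0",
)

```text
time_s: 4.9
tcp_pos: [0.5546, 0.0269, 0.0486]
ee_rot: [[-0.358, -0.934, 0.0], [-0.934, 0.358, 0.0], [-0.0, -0.0, -1.0]]
wrist_force: [-1.1, 0.5, 0.2]
gripper_width: -0.0
gripper_force: 0.0
```

>>> step_arm(
  targets="0 0.3 0 0; 0 0.3 0 0; 0 0.3 0 0; 0 0.3 0 0; 0 0.3 0 0; 0 0 0 0; 0 0 0 0; 0 0 0 0",
)

```text
time_s: 5.57
tcp_pos: [0.5409, 0.0322, 0.0486]
ee_rot: [[-0.358, -0.934, 0.0], [-0.934, 0.358, -0.0], [-0.0, -0.0, -1.0]]
wrist_force: [0.1, 0.3, -0.7]
gripper_width: 0.005
gripper_force: 0.0
```

```bash
python3 look.py p3
```

```text
5.5667 [0.5409 0.0322 0.0486] [[-0.358, -0.934, 0.0], [-0.934, 0.358, -0.0], [-0.0, -0.0, -1.0]] 0.004747566254795287
```

View pics/p3.png

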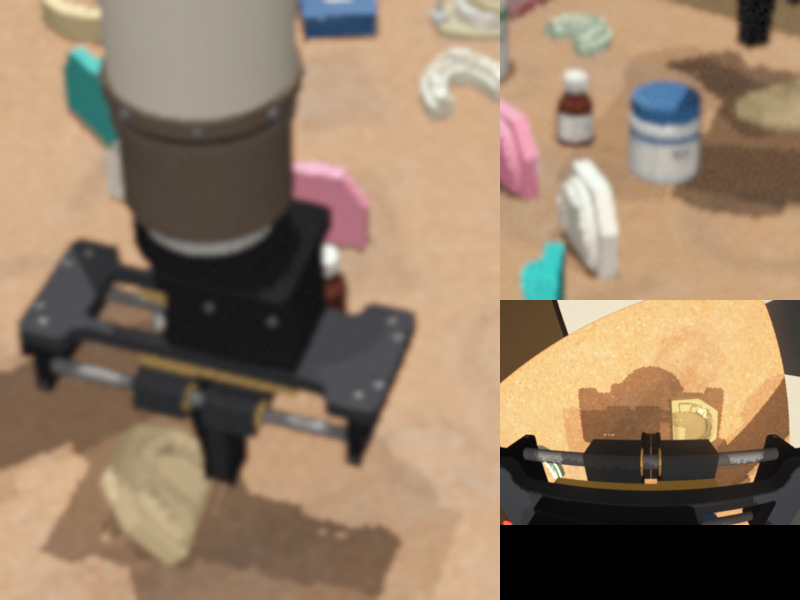

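Model a lies flat, teeth up. Next I move over to model b's teeth side.

>>> step_arm(
  targets="0 -0.5 0 0; 0 0 -2 0; 0 0 -3 0; 0 0 -3 0; 0 0 -3 0; -1.5 0.7 -0.5 0; -2.5 1.1 0 0; -2.8 1.3 0 0; -2.8 1.3 0 0; -2.8 1.3 0 0; -2.8 1.3 0 0; -2.8 1.3 0 0",
)

```text
time_s: 6.72
tcp_pos: [0.5325, 0.2295, 0.1637]
ee_rot: [[-0.358, -0.934, 0.0], [-0.934, 0.358, 0.0], [-0.0, -0.0, -1.0]]
wrist_force: [0.7, 0.3, 0.0]
gripper_width: 0.006
gripper_force: 0.0
```

>>> step_arm(
  targets="-2.8 1.3 0 0; -2.8 1.3 0 0; -2.8 1.3 0 0; -2.8 1.3 0 0; -1.6 0.8 0 0; 0 0 0 3.4; 0 0 0 3.4; 0 0 0 0",
)

```text
time_s: 7.38
tcp_pos: [0.5222, 0.3693, 0.1631]
ee_rot: [[-0.467, -0.884, -0.001], [-0.884, 0.467, -0.001], [0.001, 0.0, -1.0]]
wrist_force: [-0.4, -0.9, -0.4]
gripper_width: 0.004
gripper_force: 0.0
```

```bash
python3 look.py p4
```

```text
7.3833 [0.5222 0.3693 0.1631] [[-0.467, -0.884, -0.001], [-0.884, 0.467, -0.001], [0.001, 0.0, -1.0]] 0.004435761288004178
```

View pics/p4.png

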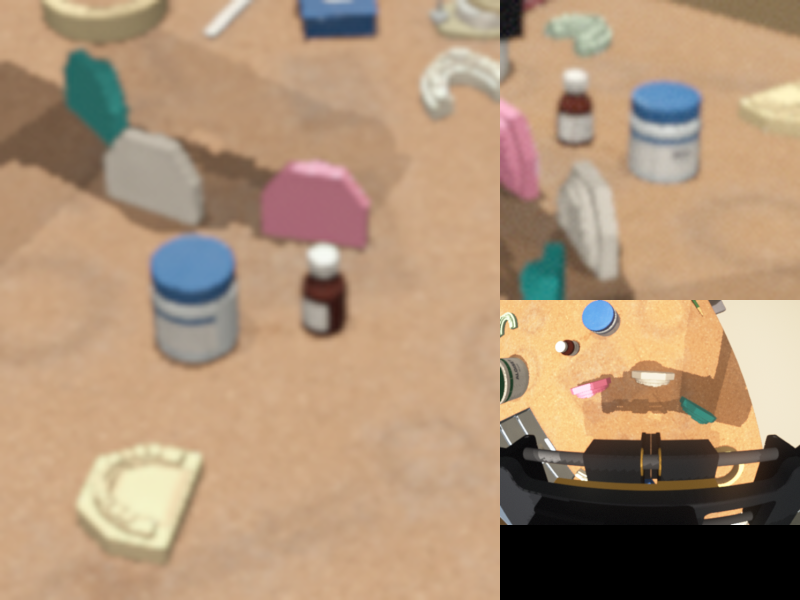

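>>> step_arm(
  targets="0 0 1.5 0; 0 0 1.5 0; 0 0 1.5 0; 0 0 1.5 0; 0 0 1.5 0; 0 0 1.5 0; 0 0 1.5 0; 0 0 0.6 0; 0 0 0.4 0; 0.4 0 0 0; 0.4 0 0 0; 0.4 0 0 0",
)

```text
time_s: 8.53
tcp_pos: [0.5169, 0.3585, 0.0496]
ee_rot: [[-0.466, -0.885, 0.001], [-0.885, 0.466, 0.001], [-0.002, -0.001, -1.0]]
wrist_force: [-0.3, 0.3, -0.2]
gripper_width: 0.008
gripper_force: 0.0
```

>>> step_arm(
  targets="0.4 0 0 0; 0.4 0 0 0; 0.3 0 0 0; 0.3 0 0 0; 0.3 0 0 0; 0.3 0 0 0; 0.3 0 0 0; 0.3 0 0 0; 0.3 0 0 0; 0.3 0 0 0; 0.3 0 0 0; 0.2 0 0 0",
)

```text
time_s: 9.53
tcp_pos: [0.4992, 0.3254, 0.0485]
ee_rot: [[-0.466, -0.885, -0.0], [-0.885, 0.466, -0.0], [0.0, 0.0, -1.0]]
wrist_force: [-0.3, -0.3, -0.0]
gripper_width: 0.004
gripper_force: 0.0
```

>>> step_arm(
  targets="0 0 0 0; 0 0 0 0; 0 0 0 0; 0 0 0 0",
)

```text
time_s: 9.87
tcp_pos: [0.4995, 0.326, 0.0486]
ee_rot: [[-0.466, -0.885, 0.0], [-0.885, 0.466, 0.0], [-0.0, -0.0, -1.0]]
wrist_force: [-0.2, -0.3, 0.3]
gripper_width: 0.008
gripper_force: 0.0
```

```bash
python3 look.py p5
```

```text
9.8667 [0.4995 0.326  0.0486] [[-0.466, -0.885, 0.0], [-0.885, 0.466, 0.0], [-0.0, -0.0, -1.0]] 0.007636960137598205
```

View pics/p5.png

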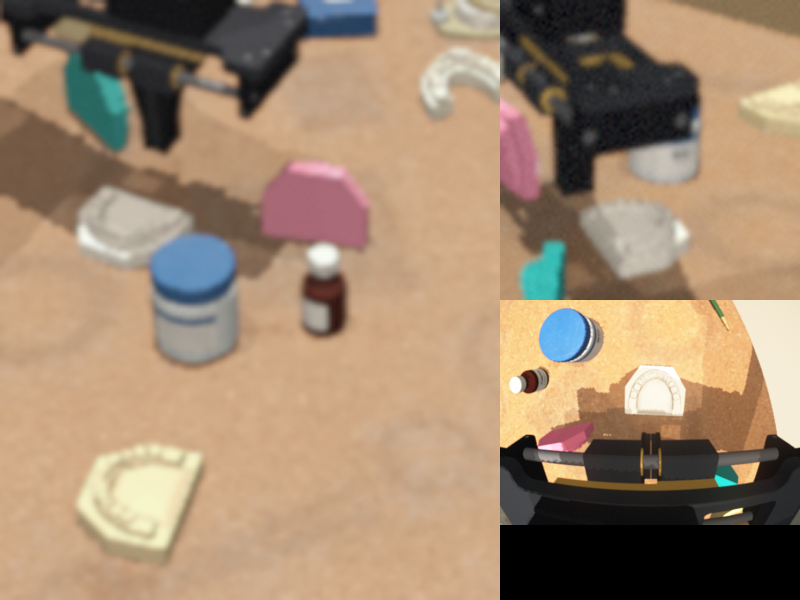

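Both models lie flat with the teeth up, and the jar and bottle are undisturbed. I'll back off, raise the arm and hand in.

>>> step_arm(
  targets="-0.5 0 0 0; 0 0 -2 0; 0 0 -3 0; 0 0 -3 0; 0 0 -2 0; 0 0 0 0; 0 0 0 0; 0 0 0 0",
)

```text
time_s: 10.68
tcp_pos: [0.5013, 0.33, 0.1478]
ee_rot: [[-0.466, -0.885, -0.001], [-0.885, 0.466, -0.001], [0.001, 0.001, -1.0]]
wrist_force: [1.2, -0.0, -0.9]
gripper_width: 0.002
gripper_force: 0.0
```

```bash
python3 -c "
from h import *
print(r.finish_job())"
```

```text
the job is handed in; nothing more can be done
None
```

I tipped both models over with gentle fingertip pushes; in the last pictures both lie flat with the teeth up, the jar and bottle look undisturbed, and I handed the job in at about 10.7 s without being shown a verdict.

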